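Lay out the turning mandrels in order of use

ROBOT

A 6-joint arm with a two-finger parallel gripper is mounted at the origin on the work surface. World frame = base frame: x ahead of the robot, y to its left, z up, the work surface at z = 0. Lengths are in m, angles in rad, forces in N, time in s.
With the tool pointing down it reaches from about 0.25 to 0.775 m from the base axis. Payload 4 kg.
Tool frame: the origin (TCP) lies at the very end of the fingers, on their centre line; the grasp point (between the pads) lies 19 mm behind it (tcp_to_grasp is the distance from the TCP to the grasp point, in m); z points along the fingers, y is the line along which they close (so a half turn about z gives the same grasp; the last joint's range is limited). The gripper opens to 94 mm and grips with 3 to 60 N. Pads are 16 mm wide; open, the fingers measure 119 mm over their backs; the gripper's body (75 mm by 177 mm) begins 78 mm behind the grasp point.
Start: joints at [1.029, 0.087, 1.371, -0, 1.684, -0.103], TCP at [0.234, 0.498, 0.206] pointing down, gripper open.
Joint ranges: [-3.1, 3.1], [-0.76, 2.03], [0.27, 2.55], [-1.08, 4.22], [0.17, 2.65], [-2.57, 2.57]. Speed limits (rad/s): [2.79, 2.79, 3.14, 3.14, 3.14, 3.14].

INTERFACE

Orientations are given as [roll, pitch, yaw] about the fixed x, y, z axes, in that order (R = Rz(yaw) Ry(pitch) Rx(roll)).
In Python, from bench import * gives the robot as it stands.
- The arm moves only by the tool run_rows, called as name(argument=value, ...), one argument or row to a line, values as JSON. Schema: {"type":"object","properties":{"motion":{"type":"array","items":{"type":"array","items":{"type":"array","items":{"type":"number"},"minItems":5,"maxItems":5},"minItems":1,"maxItems":20},"minItems":1,"maxItems":1},"only":{"type":"string"},"quiet":{"type":"boolean"},"lines":{"type":"string"}},"required":["motion"],"additionalProperties":false}. motion is a list that holds a single list of rows (three levels of brackets), with 1 to 20 rows, each of 5 numbers: the finger opening in m, then dx, dy, dz in m, then a turn about the tool's z in rad; each row shifts and turns the commanded pose from where the row before left it, along the tool's axes as they then stand; what a row does not reach is not made up. A row lasts 1/12 s, in which the tool goes at most 0.0417 m and 0.125 rad, less where a joint would pass 70% of its speed; a pose out of reach is approached as far as the arm can. The fingers move at their own pace and stop on an object; the grip force is fixed at half the most. Time passes only in rows, so rows that do not move let the fingers close. The tool returns the time, the measured TCP pose, the force, the opening and the grip force at its end. only (a regular expression) keeps the lines of the reply that match it, lines (a string "A,B") keeps lines A to B, and quiet returns only ok. Input that does not fit is refused with a message, and nothing moves.
- get_obs(): the state, without advancing time (a new reading comes with each control period).
- snapshot(name): name is "scene" or "top" or "wrist"; returns a dict with "color" (420x560x3 uint8, blue, green, red), "fx", "fy", "cx", "cy" (pixels), "extrinsics" (4x4, takes a point from world to camera coordinates). Camera axes: x right, y down, z forward; pixel columns grow to the right and rows downward; lengths in m; the calibration is good to about 2 mm. A picture is of the moment at which its call begins. There is no depth.
- close_job(): hands the job in; it is judged then, once.
The state is a dict: "time": time; "joint_positions": joint angles; "qvel": joint speeds; "joint_torque": joint torques, N m; "tool_pos": TCP position; "ee_rot": TCP orientation; "wrist_force": force on the tool from outside, world axes, zero at the start; "wrist_torque": the same for the moment, N m; "width": finger opening in m; "finger_force": force on a finger pad.
Only numpy, scipy, OpenCV 4.12 (cv2) and the standard library are available. Lean on these libraries where they do the work, as an engineer would, in place of code of your own. Each camera call takes 0.05 s, during which the arm holds its last target. There are 200 camera calls.

TASK

Move the four round mandrels from the row of dark saddles into the long aluminium four-place rack, without letting any fall to the bench. The mandrel at the right-hand end of the row (the robot's right, -y) is used first and goes into the place next to the white ceramic marking block, and the others follow it in succession, so that the one from the left-hand end lies farthest from the block. Lay each one down in both V supports of its place, roughly centred lengthwise, and leave the marking block where it stands.

Things in the scene. Friction and masses are not known exactly. Their poses are not given: they have to be found in the camera images.
- mandrel_flanged: Slim round steel mandrel, 24 mm diameter, 124 mm long, with a flange 36 mm in diameter and 8 mm thick at its +x end (shaft from x = -58 to +58 mm, flange from 58 to 66 mm); 0.42 kg. Axis = body x, origin on the axis; starts level, roughly along world x, in one of the four saddles (which one varies). In a V its axis is 53 mm above the bench.
- mandrel_plain: Plain round cherry-wood mandrel, 30 mm diameter, 110 mm long, flat ends, about 0.06 kg. Axis = body x, origin on the axis; starts level, roughly along world x, in one of the four saddles (which one varies). Origin at mid-length. In a V its axis is 57 mm above the bench.
- mandrel_tenoned: Round cherry-wood mandrel, 36 mm diameter over 104 mm, with a thin 16 mm tenon 12 mm long on each end (128 mm overall), about 0.08 kg. Axis = body x, origin on the axis; starts level, roughly along world x, in one of the four saddles (which one varies). Origin at mid-length. In a V its axis is 61.5 mm above the bench.
- mandrel_thick: Thickest mandrel, round dark zelkova wood, 40 mm diameter, 110 mm long, flat ends, about 0.11 kg. Axis = body x, origin on the axis; starts level, roughly along world x, in one of the four saddles (which one varies). Origin at mid-length. In a V its axis is 64 mm above the bench.
- saddle_a: One of four alike fixed dark wooden saddles, a row 80 mm apart on a board nearer or farther than the rack; each holds a mandrel at the start. Has two 12 mm thick 90-degree V supports at x = -32 and +32 mm (52 mm gap between), groove bottom 36, tops 60 mm above the bench. Origin at its middle, 12 mm above the bench; x along the mandrel, y along the row to the robot's left, within 0.15 rad of world.
- saddle_b: One of four alike fixed dark wooden saddles, a row 80 mm apart on a board nearer or farther than the rack; each holds a mandrel at the start. Has two 12 mm thick 90-degree V supports at x = -32 and +32 mm (52 mm gap between), groove bottom 36, tops 60 mm above the bench. Origin at its middle, 12 mm above the bench; x along the mandrel, y along the row to the robot's left, within 0.15 rad of world.
- saddle_c: One of four alike fixed dark wooden saddles, a row 80 mm apart on a board nearer or farther than the rack; each holds a mandrel at the start. Has two 12 mm thick 90-degree V supports at x = -32 and +32 mm (52 mm gap between), groove bottom 36, tops 60 mm above the bench. Origin at its middle, 12 mm above the bench; x along the mandrel, y along the row to the robot's left, within 0.15 rad of world.
- saddle_d: One of four alike fixed dark wooden saddles, a row 80 mm apart on a board nearer or farther than the rack; each holds a mandrel at the start. Has two 12 mm thick 90-degree V supports at x = -32 and +32 mm (52 mm gap between), groove bottom 36, tops 60 mm above the bench. Origin at its middle, 12 mm above the bench; x along the mandrel, y along the row to the robot's left, within 0.15 rad of world.
- rack: Long fixed aluminium rack with four empty places at y = -120, -40, 40, 120 mm, x = 0, each with two 12 mm thick 90-degree V supports at x = -32 and +32 mm (52 mm gap between), groove bottom 36, tops 60 mm above the bench (mandrels lie as high here as in the saddles). Origin under its centre on the bench; x along the mandrels, y along the row to the robot's left, within 0.15 rad of world.
- marking_block: White ceramic marking block, 44 x 44 mm, 30 mm high, origin under its centre; stands loose on the bench 215 mm from the rack's centre, just past the one end or the other of the rack (varies; a round cherry-wood jam chuck stands at the other end).
Things that resemble listed ones, but are neither listed nor needed, are in the scene too. What is shaped like the mandrel_tenoned but green or orange is not meant.

How it is judged:
At the end, for the whole second after the job is handed in: From the block's end of the rack, the mandrels lie in their first right-to-left order, each resting in both Vs of its place (height within 6 mm, lengthwise within 12 mm, direction within 0.12 rad), released and at rest; the marking block is within 20 mm of its start (((y of each of saddle_b, saddle_c, saddle_d in the frame of saddle_a above 0 m and horizontal distance between mandrel_flanged and marking_block between 0.065 and 0.125 m) or (((y of saddle_b in the frame of saddle_a below 0 m and y of each of saddle_c, saddle_d in the frame of saddle_a above 0 m) or (y of each of saddle_b, saddle_d in the frame of saddle_a above 0 m and y of saddle_c in the frame of saddle_a below 0 m) or (y of each of saddle_b, saddle_c in the frame of saddle_a above 0 m and y of saddle_d in the frame of saddle_a below 0 m)) and horizontal distance between mandrel_flanged and marking_block between 0.145 and 0.205 m) or (((y of each of saddle_b, saddle_c in the frame of saddle_a below 0 m and y of saddle_d in the frame of saddle_a above 0 m) or (y of each of saddle_b, saddle_d in the frame of saddle_a below 0 m and y of saddle_c in the frame of saddle_a above 0 m) or (y of saddle_b in the frame of saddle_a above 0 m and y of each of saddle_c, saddle_d in the frame of saddle_a below 0 m)) and horizontal distance between mandrel_flanged and marking_block between 0.225 and 0.285 m) or (y of each of saddle_b, saddle_c, saddle_d in the frame of saddle_a below 0 m and horizontal distance between mandrel_flanged and marking_block between 0.305 and 0.365 m)) and x of mandrel_flanged in the frame of rack between -0.012 and 0.012 m and z of mandrel_flanged in the frame of rack between 0.047 and 0.059 m and angle between the x axis of each of mandrel_flanged, mandrel_plain, mandrel_tenoned, mandrel_thick and the x axis of rack, either way round below 0.12 rad and linear speed of each of mandrel_flanged, mandrel_plain, mandrel_tenoned, mandrel_thick below 0.02 m/s and angular speed of each of mandrel_flanged, mandrel_plain, mandrel_tenoned, mandrel_thick below 0.2 rad/s and contact force between each of mandrel_flanged, mandrel_plain, mandrel_tenoned, mandrel_thick and the fingers below 0.05 N and ((y of each of saddle_a, saddle_c, saddle_d in the frame of saddle_b above 0 m and horizontal distance between mandrel_plain and marking_block between 0.065 and 0.125 m) or (((y of saddle_a in the frame of saddle_b below 0 m and y of each of saddle_c, saddle_d in the frame of saddle_b above 0 m) or (y of each of saddle_a, saddle_d in the frame of saddle_b above 0 m and y of saddle_c in the frame of saddle_b below 0 m) or (y of each of saddle_a, saddle_c in the frame of saddle_b above 0 m and y of saddle_d in the frame of saddle_b below 0 m)) and horizontal distance between mandrel_plain and marking_block between 0.145 and 0.205 m) or (((y of each of saddle_a, saddle_c in the frame of saddle_b below 0 m and y of saddle_d in the frame of saddle_b above 0 m) or (y of each of saddle_a, saddle_d in the frame of saddle_b below 0 m and y of saddle_c in the frame of saddle_b above 0 m) or (y of saddle_a in the frame of saddle_b above 0 m and y of each of saddle_c, saddle_d in the frame of saddle_b below 0 m)) and horizontal distance between mandrel_plain and marking_block between 0.225 and 0.285 m) or (y of each of saddle_a, saddle_c, saddle_d in the frame of saddle_b below 0 m and horizontal distance between mandrel_plain and marking_block between 0.305 and 0.365 m)) and x of mandrel_plain in the frame of rack between -0.012 and 0.012 m and z of mandrel_plain in the frame of rack between 0.0512 and 0.0632 m and ((y of each of saddle_a, saddle_b, saddle_d in the frame of saddle_c above 0 m and horizontal distance between mandrel_tenoned and marking_block between 0.065 and 0.125 m) or (((y of saddle_a in the frame of saddle_c below 0 m and y of each of saddle_b, saddle_d in the frame of saddle_c above 0 m) or (y of each of saddle_a, saddle_d in the frame of saddle_c above 0 m and y of saddle_b in the frame of saddle_c below 0 m) or (y of each of saddle_a, saddle_b in the frame of saddle_c above 0 m and y of saddle_d in the frame of saddle_c below 0 m)) and horizontal distance between mandrel_tenoned and marking_block between 0.145 and 0.205 m) or (((y of each of saddle_a, saddle_b in the frame of saddle_c below 0 m and y of saddle_d in the frame of saddle_c above 0 m) or (y of each of saddle_a, saddle_d in the frame of saddle_c below 0 m and y of saddle_b in the frame of saddle_c above 0 m) or (y of saddle_a in the frame of saddle_c above 0 m and y of each of saddle_b, saddle_d in the frame of saddle_c below 0 m)) and horizontal distance between mandrel_tenoned and marking_block between 0.225 and 0.285 m) or (y of each of saddle_a, saddle_b, saddle_d in the frame of saddle_c below 0 m and horizontal distance between mandrel_tenoned and marking_block between 0.305 and 0.365 m)) and x of mandrel_tenoned in the frame of rack between -0.012 and 0.012 m and z of mandrel_tenoned in the frame of rack between 0.0555 and 0.0675 m and ((y of each of saddle_a, saddle_b, saddle_c in the frame of saddle_d above 0 m and horizontal distance between mandrel_thick and marking_block between 0.065 and 0.125 m) or (((y of saddle_a in the frame of saddle_d below 0 m and y of each of saddle_b, saddle_c in the frame of saddle_d above 0 m) or (y of each of saddle_a, saddle_c in the frame of saddle_d above 0 m and y of saddle_b in the frame of saddle_d below 0 m) or (y of each of saddle_a, saddle_b in the frame of saddle_d above 0 m and y of saddle_c in the frame of saddle_d below 0 m)) and horizontal distance between mandrel_thick and marking_block between 0.145 and 0.205 m) or (((y of each of saddle_a, saddle_b in the frame of saddle_d below 0 m and y of saddle_c in the frame of saddle_d above 0 m) or (y of each of saddle_a, saddle_c in the frame of saddle_d below 0 m and y of saddle_b in the frame of saddle_d above 0 m) or (y of saddle_a in the frame of saddle_d above 0 m and y of each of saddle_b, saddle_c in the frame of saddle_d below 0 m)) and horizontal distance between mandrel_thick and marking_block between 0.225 and 0.285 m) or (y of each of saddle_a, saddle_b, saddle_c in the frame of saddle_d below 0 m and horizontal distance between mandrel_thick and marking_block between 0.305 and 0.365 m)) and x of mandrel_thick in the frame of rack between -0.012 and 0.012 m and z of mandrel_thick in the frame of rack between 0.0583 and 0.0703 m and distance of marking_block from where it was at the start of the episode below 0.02 m); the robot touches nothing.
It fails at once if a mandrel falls onto the bench (height (world z) of any of mandrel_flanged, mandrel_plain, mandrel_tenoned, mandrel_thick below 0.028 m).
It fails at once if the marking block is pushed away (distance of marking_block from where it was at the start of the episode above 0.03 m).
It also fails if it takes over 102 s, if anything falls off the work surface, if the arm or the gripper's body presses on something with over 40 N, if the wrist force passes 120 N, or if a joint passes its speed limit or range.

## Working session

There is one attempt and no reset: what is moved stays moved. The work goes in short steps, Python scripts to look and compute and a tool call to move; the robot and the scene stay as the last step left them, time stands still between calls to the robot, and variables do not carry over. Pictures are saved under pics/ and viewed, at most 14 in all, crops included, and the job is handed in when it is done.

```bash
mkdir -p pics; ls
```

Run:
```python
from bench import *
import cv2
o=get_obs(); print(o)
for n in ("scene","top"):
    s=snapshot(n); cv2.imwrite(f"pics/{n}0.png",s["color"]); print(n,s["fx"],s["fy"],s["cx"],s["cy"],s["extrinsics"])
```

```text
pics
{'time': 0.0, 'joint_positions': array([ 1.02892064e+00,  8.79618127e-02,  1.37222818e+00, -8.38760879e-06,
        1.68359848e+00, -1.03114872e-01]), 'qvel': array([-0.00062412,  0.00076014, -0.00066516, -0.00023722, -0.00027178,
        0.00092956]), 'joint_torque': array([ 1.83448428e-03, -3.40162146e+01, -3.02440774e+01,  7.19702756e-02,
        3.26867716e-02, -1.84939504e-04]), 'tool_pos': array([0.23338308, 0.49742977, 0.20431369]), 'ee_rot': array([-3.13940764e+00, -2.17727798e-04,  2.70283067e+00]), 'wrist_force': array([-0.18238918,  1.00344078, -0.50434583]), 'wrist_torque': array([-0.0696862 ,  0.02621444, -0.03341642]), 'finger_force': 0.0, 'width': 0.09375921584090671}
scene 383.1951145190012 383.1951145190012 279.75751607763834 214.32446275822565 [[ 0.25621331  0.96660722 -0.0050221  -0.09933789]
 [ 0.67806028 -0.18342771 -0.71175033 -0.27321019]
 [-0.6889042   0.17895462 -0.70241459  1.24635272]
 [ 0.          0.          0.          1.        ]]
top 424.7520703210115 424.7520703210115 281.5598218338884 201.95098228856168 [[-2.15101442e-02 -9.99768537e-01  4.31070705e-04 -8.04628610e-03]
 [-9.96490588e-01  2.14047276e-02 -8.09218487e-02  4.84683281e-01]
 [ 8.08938913e-02 -2.17019854e-03 -9.96720356e-01  8.32705581e-01]
 [ 0.00000000e+00  0.00000000e+00  0.00000000e+00  1.00000000e+00]]
```

View pics/top0.png

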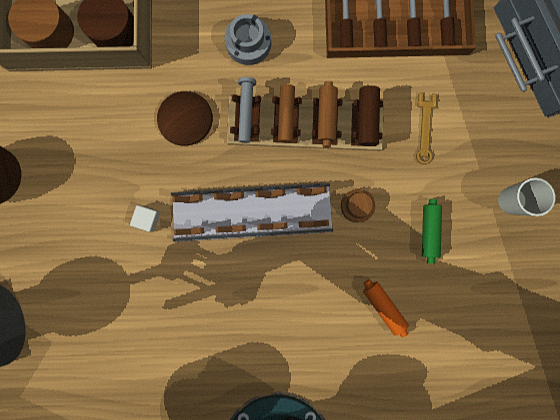

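View pics/scene0.png

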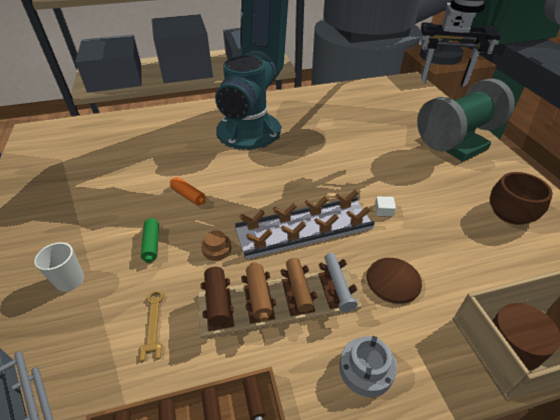

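Top view: the row from left (+y) to right is flanged (245,110), plain (287,112), tenoned (327,113), thick (368,115). The rack is around (252,213), the white block at (144,217) on the left (+y) end and the jam chuck at (358,206). So the order from +y to -y in the rack is thick, tenoned, plain, flanged.

Create h.py:
```python
from bench import *
import cv2, numpy as np
from scipy.spatial.transform import Rotation as Rn
def ray(s,uv,z):
    E=s["extrinsics"];R=E[:3,:3];c=-R.T@E[:3,3]
    d=R.T@np.array([(uv[0]-s["cx"])/s["fx"],(uv[1]-s["cy"])/s["fy"],1]);return c+d*(z-c[2])/d[2]
def proj(s,p):
    E=s["extrinsics"];q=E[:3,:3]@np.array(p)+E[:3,3];return np.array([s["fx"]*q[0]/q[2]+s["cx"],s["fy"]*q[1]/q[2]+s["cy"]])
```

Run:
```python
from h import *
s=snapshot("top");c=s["color"][70:250,120:390];cv2.imwrite("pics/crop1.png",cv2.resize(c,None,fx=2.9,fy=2.9,interpolation=cv2.INTER_CUBIC))
E_=s["extrinsics"];print(-E_[:3,:3].T@E_[:3,3])
```

```text
[ 0.41544846 -0.0166118   0.86919954]
```

View pics/crop1.png

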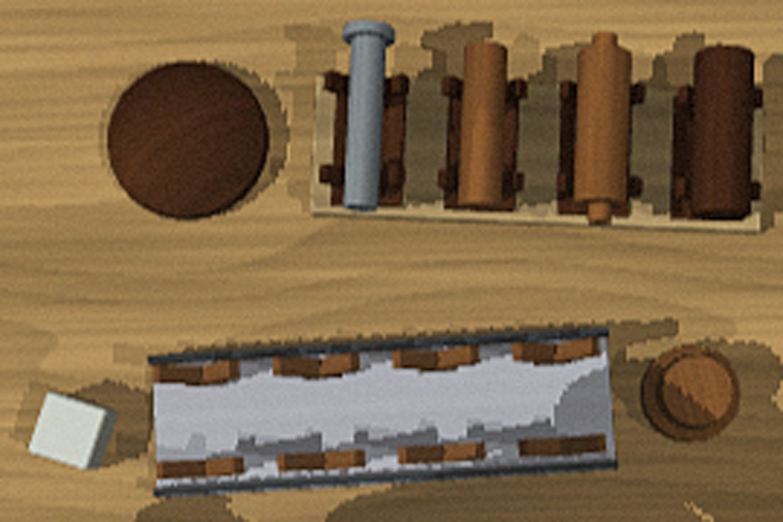

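The crop (2.9x, offset 120,70) shows the mandrels with the flange at +x. The rack V tips are brown, and the rack is skewed a few degrees. Now the numbers.

Run:
```python
from h import *
s=snapshot("top")
P=lambda x,y,z:ray(s,(x/2.9+120-.33,y/2.9+70-.33),z)[:2]
print("base corners z=.006");
for p in [(148,357),(608,330),(617,467),(155,495)]: print(P(*p,.004).round(4))
up=np.array([P(x,y,.06) for x,y in[(152,362),(240,362),(273,355),(358,352),(394,347),(478,346),(513,342),(600,338)]])
lo=np.array([P(x,y,.06) for x,y in[(158,460),(243,458),(278,453),(364,450),(398,446),(485,443),(519,438),(606,436)]])
print("Vup",up.reshape(4,2,2).mean(1).round(4).tolist());print("Vlo",lo.reshape(4,2,2).mean(1).round(4).tolist())
for n,a,b,h,r,rf in[("flanged",(368,22),(361,208),.053,.012,.018),("plain",(487,41),(482,208),.057,.015,.015),("tenoned",(605,33),(599,223),.0615,.008,.008),("thick",(724,46),(722,218),.064,.02,.02)]:
    A=P(*a,h+rf);B=P(*b,h-r); print(n,A.round(4),B.round(4),"len",np.linalg.norm(A-B).round(4),"mid",((A+B)/2).round(4),"dir",np.arctan2(*(A-B)[::-1]).round(3))
w=s["color"].astype(int);m=((w.min(2)>150)).astype(np.uint8);n,l,st,ce=cv2.connectedComponentsWithStats(m[190:245,110:170])
print([(st[i].tolist(),(ce[i]+[110,190]).tolist(),ray(s,ce[i]+[110,190],.027)[:2]) for i in range(1,n) if st[i][4]>100])
```

```text
base corners z=.006
[0.5094 0.208 ]
[ 0.5216 -0.1173]
[ 0.4248 -0.1206]
[0.4122 0.2031]
Vup [[0.4993, 0.1618], [0.5033, 0.0829], [0.5062, 0.0032], [0.5088, -0.0765]]
Vlo [[0.4353, 0.159], [0.4385, 0.08], [0.4414, 0.0008], [0.4446, -0.0787]]
flanged [0.7232 0.044 ] [0.6045 0.053 ] len 0.1191 mid [0.6639 0.0485] dir -0.076
plain [ 0.7082 -0.0349] [ 0.6025 -0.0295] len 0.1059 mid [ 0.6553 -0.0322] dir -0.051
tenoned [ 0.7129 -0.1137] [ 0.588  -0.1077] len 0.1251 mid [ 0.6504 -0.1107] dir -0.049
thick [ 0.6971 -0.1895] [ 0.5916 -0.1924] len 0.1055 mid [ 0.6444 -0.191 ] dir 0.027
[([20, 16, 26, 26, 442], [142.49321266968326, 218.07239819004525], array([0.45765792, 0.25794092]))]
```

Rack centre is about (0.4665, 0.042) with yaw 0.039, and the block at (0.458, 0.258) fits that. First I move over the thick mandrel at (0.644, -0.191).

Add to h.py:
```python
def go(x,y,z,yaw):
    "displacement from measured TCP to target, in tool axes"
    o=get_obs();R=Rn.from_euler("xyz",o["ee_rot"]).as_matrix();d=R.T@(np.array([x,y,z])-o["tool_pos"])
    t=-(yaw-o["ee_rot"][2]);t=(t+np.pi/2)%np.pi-np.pi/2
    print("t",round(o["time"],2),"tcp",o["tool_pos"].round(4),"rot",o["ee_rot"].round(3),"d",d.round(4),"turn",round(t,3),"len",np.linalg.norm(d).round(3),"j",o["joint_positions"].round(2),"w",round(o["width"],4))
```

```text
(no output)
```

run_rows(
  motion=[
    [[0.066, 0, 0, 0, -0.1], [0.066, 0, 0, 0, -0.1], [0.066, 0, 0, 0, -0.1], [0.066, 0, 0, 0, -0.1], [0.066, -0.022, -0.033, 0, 0], [0.066, -0.022, -0.033, 0, 0], [0.066, -0.022, -0.033, 0, 0], [0.066, -0.022, -0.033, 0, 0], [0.066, -0.022, -0.033, 0, 0], [0.066, -0.022, -0.033, 0, 0], [0.066, -0.022, -0.033, 0, 0], [0.066, -0.022, -0.033, 0, 0], [0.066, -0.022, -0.033, 0, 0], [0.066, -0.022, -0.033, 0, 0], [0.066, -0.022, -0.033, 0, 0], [0.066, -0.022, -0.033, 0, 0], [0.066, -0.022, -0.033, 0, 0], [0.066, -0.022, -0.033, 0, 0], [0.066, -0.022, -0.033, 0, 0], [0.066, -0.022, -0.033, 0, 0]],
  ],
)

```text
time: 1.87
tool_pos: [0.5655, -0.0453, 0.2053]
ee_rot: [3.141, -0.0, 3.102]
wrist_force: [0.8, 0.3, -0.3]
width: 0.0659
finger_force: 0.0
```

```bash
python3 -c "from h import *;go(.6444,-.191,.2,-.045)"
```

```text
t 1.87 tcp [ 0.5655 -0.0453  0.2053] rot [ 3.141 -0.     3.102] d [-0.0845 -0.1425  0.0052] turn 0.006 len 0.166 j [-0.18  0.13  1.33  0.    1.69 -1.71] w 0.0659
```

run_rows(
  motion=[
    [[0.066, -0.017, -0.028, 0, 0], [0.066, -0.017, -0.028, 0, 0], [0.066, -0.017, -0.028, 0, 0], [0.066, -0.017, -0.028, 0, 0], [0.066, -0.017, -0.029, 0, 0], [0.066, 0, 0, 0, 0], [0.066, 0, 0, 0, 0]],
  ],
)

```text
time: 2.45
tool_pos: [0.6443, -0.189, 0.2035]
ee_rot: [3.14, -0.003, 3.1]
wrist_force: [-0.5, -0.1, 0.0]
width: 0.0663
finger_force: 0.0
```

Run:
```python
from h import *
go(.6444,-.191,.2,-.045)
s=snapshot("wrist");c=s["color"].copy()
for p in [(.6444+a,-.191-.045*a,.064) for a in(-.055,0,.055)]+[(.6504+a,-.1107-.045*a,.0615) for a in(-.064,0,.064)]+[(.6553,-.0322,.057)]: cv2.circle(c,tuple(int(v) for v in proj(s,p)),3,(0,255,255),-1)
cv2.imwrite("pics/w1.png",c)
```

```text
t 2.45 tcp [ 0.6443 -0.189   0.2035] rot [ 3.14e+00 -3.00e-03  3.10e+00] d [-0.0002 -0.002   0.0035] turn 0.004 len 0.004 j [-0.37  0.37  1.04  0.    1.74 -1.9 ] w 0.0663
```

View pics/w1.png

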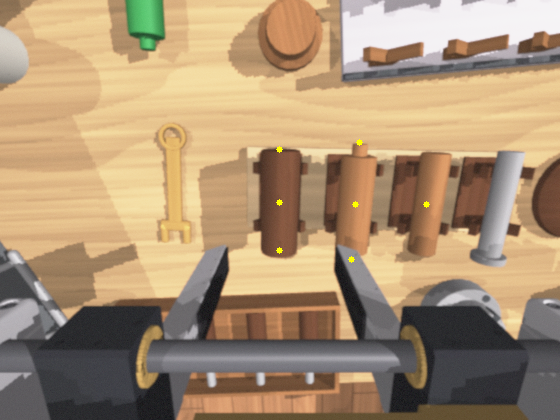

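The wrist view confirms the thick mandrel: its markers at (279,150), (279,202) and (279,250) sit on the axis, and the fingers straddle it. Descending and grasping.

run_rows(
  motion=[
    [[0.066, 0, -0.001, 0.03, 0], [0.066, 0, -0.001, 0.035, 0], [0.066, 0, 0, 0.035, 0], [0.066, 0, 0, 0.03, 0], [0.066, 0, 0, 0.018, 0], [0.066, 0, 0, 0.01, 0], [0.066, 0, 0, 0, 0]],
  ],
)

```text
time: 3.08
tool_pos: [0.6423, -0.1874, 0.0448]
ee_rot: [3.14, -0.005, 3.104]
wrist_force: [0.3, -1.0, -0.6]
width: 0.0661
finger_force: 0.0
```

run_rows(
  motion=[
    [[0.03, 0, 0, 0, 0], [0.03, 0, 0, 0, 0], [0.03, 0, 0, 0, 0], [0.03, 0, 0, 0, 0], [0.03, 0, 0, 0, 0], [0.03, 0, 0, 0, 0]],
  ],
)

```text
time: 3.58
tool_pos: [0.6455, -0.1908, 0.0496]
ee_rot: [-3.139, 0.004, 3.102]
wrist_force: [-0.8, -2.1, 4.3]
width: 0.0391
finger_force: 30.0
```

run_rows(
  motion=[
    [[0.03, 0, 0, -0.02, 0], [0.03, 0, 0, -0.035, 0], [0.03, 0, 0, -0.035, 0], [0.03, 0, 0, -0.02, 0], [0.03, 0, 0, 0, 0], [0.03, 0, 0, 0, 0]],
  ],
)

```text
time: 4.08
tool_pos: [0.6449, -0.1895, 0.1584]
ee_rot: [-3.141, 0.002, 3.103]
wrist_force: [0.1, 0.2, -1.8]
width: 0.0398
finger_force: 29.9
```

Run:
```python
from h import *
go(.4618,.1619,.15,.039)
s=snapshot("wrist");cv2.imwrite("pics/w2.png",s["color"])
```

```text
t 4.08 tcp [ 0.6449 -0.1895  0.1584] rot [-3.141e+00  2.000e-03  3.103e+00] d [0.1965 0.3441 0.0079] turn -0.078 len 0.396 j [-0.37  0.37  1.12  0.    1.65 -1.9 ] w 0.0398
```

View pics/w2.png

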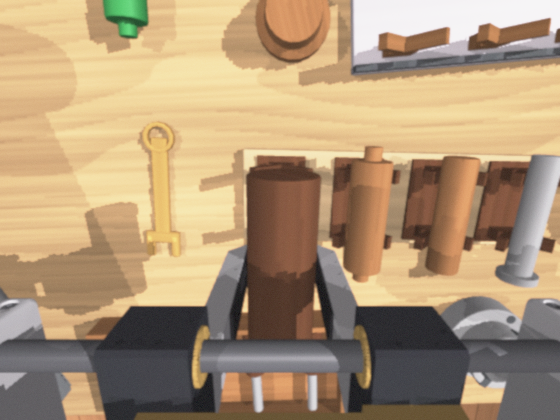

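The thick mandrel is held square between the fingers; its -x end face spans (283,168) to (283,188). Working out the lengthwise offset, then carrying.

Run:
```python
from h import *
s=snapshot("wrist");za=.1584+.019
print(ray(s,(283,187),za+.02),ray(s,(283,168),za-.02))
```

```text
[ 0.58934089 -0.1863894   0.1974    ] [ 0.5867292  -0.18603347  0.1574    ]
```

run_rows(
  motion=[
    [[0.03, 0.0195, 0.034, 0, -0.02], [0.03, 0.0195, 0.034, 0, -0.02], [0.03, 0.0195, 0.034, 0, -0.02], [0.03, 0.0195, 0.034, 0, -0.02], [0.03, 0.0195, 0.034, 0, 0], [0.03, 0.0195, 0.034, 0, 0], [0.03, 0.0195, 0.034, 0, 0], [0.03, 0.0195, 0.034, 0, 0], [0.03, 0.0195, 0.034, 0, 0], [0.03, 0.0195, 0.034, 0, 0], [0.03, 0, 0, 0, 0], [0.03, 0, 0, 0, 0]],
  ],
)

```text
time: 5.18
tool_pos: [0.4399, 0.1473, 0.1549]
ee_rot: [-3.141, -0.005, -3.096]
wrist_force: [0.1, -0.2, -0.7]
width: 0.0391
finger_force: 29.9
```

```bash
python3 -c "from h import *;go(.4618,.1619,.15,.039)"
```

```text
t 5.18 tcp [0.4399 0.1473 0.1549] rot [-3.141 -0.005 -3.096] d [-0.0226  0.0136  0.0048] turn 0.006 len 0.027 j [ 0.2  -0.09  1.65 -0.    1.59 -1.42] w 0.0391
```

run_rows(
  motion=[
    [[0.03, -0.012, 0.007, 0, 0.006], [0.03, -0.012, 0.007, 0, 0], [0.03, 0, 0, 0, 0], [0.03, 0, 0, 0, 0]],
  ],
)

```text
time: 5.52
tool_pos: [0.4656, 0.1598, 0.1557]
ee_rot: [-3.14, -0.004, -3.108]
wrist_force: [0.1, -0.5, -2.2]
width: 0.0391
finger_force: 29.9
```

Run:
```python
from h import *
go(.4638,.1619,.15,.039)
R=lambda x,y:(.4665+x-.039*y,.042+y+.039*x)
for n in("wrist","top"):
    s=snapshot(n);c=s["color"].copy();k=1
    if n=="top":
        c=cv2.resize(c[150:260,110:370],None,fx=3,fy=3)
    for y in(-.12,-.04,.04,.12):
        for x in(-.032,.032):
            for q in(-.024,0,.024):
                p=proj(s,(*R(x,y+q),.036+abs(q)))
                if n=="top":p=(p-[110,150]+.5)*3
                cv2.circle(c,tuple(int(v) for v in p),2,(0,255,255),-1)
    cv2.imwrite(f"pics/{n}3.png",c)
```

```text
t 5.52 tcp [0.4656 0.1598 0.1557] rot [-3.14  -0.004 -3.108] d [0.0017 0.0021 0.0057] turn -0.005 len 0.006 j [ 0.22 -0.02  1.58 -0.    1.59 -1.39] w 0.0391
```

View pics/wrist3.png

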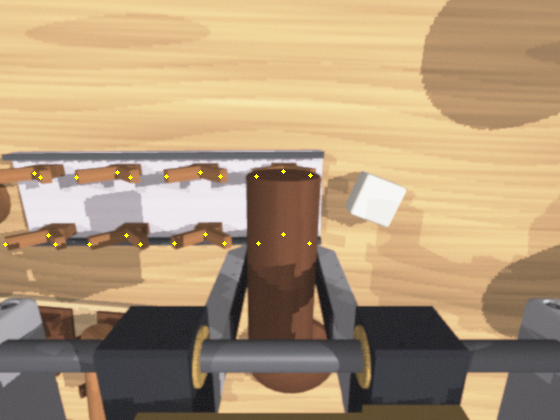

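View pics/top3.png

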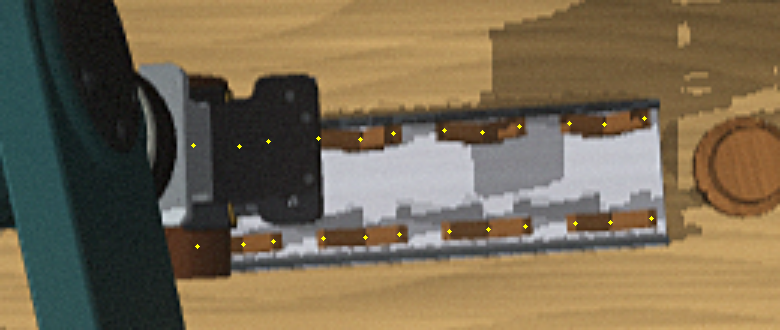

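The overlay of predicted V positions matches the rack's Vs in both views to about 2 mm. In the wrist view the mandrel is over the last place, and the block at (377,199) is clear. Lowering.

run_rows(
  motion=[
    [[0.03, 0.001, 0.002, 0.02, 0], [0.03, 0, 0, 0.03, 0], [0.03, 0, 0, 0.03, 0], [0.03, 0, 0, 0.016, 0], [0.03, 0, 0, 0.008, 0], [0.03, 0, 0, 0.004, 0], [0.03, 0, 0, 0, 0], [0.03, 0, 0, 0, 0]],
  ],
)

```text
time: 6.28
tool_pos: [0.4648, 0.1625, 0.0505]
ee_rot: [-3.141, 0.001, -3.107]
wrist_force: [0.2, -0.2, 1.0]
width: 0.0392
finger_force: 29.9
```

run_rows(
  motion=[
    [[0.03, 0, 0, 0.002, 0], [0.03, 0, 0, 0.001, 0], [0.03, 0, 0, 0, 0]],
  ],
)

```text
time: 6.53
tool_pos: [0.4653, 0.1627, 0.05]
ee_rot: [-3.141, 0.002, -3.106]
wrist_force: [-7.1, -2.4, 13.6]
width: 0.0394
finger_force: 29.9
```

```bash
python3 -c "from h import *;go(.4638,.1619,.045,.039)"
```

```text
t 6.53 tcp [0.4653 0.1627 0.05  ] rot [-3.141e+00  2.000e-03 -3.106e+00] d [ 0.0016 -0.0008  0.005 ] turn -0.003 len 0.005 j [ 0.22  0.05  1.73 -0.    1.36 -1.38] w 0.0394
```

Seated (13.6 N up). Releasing and backing off.

run_rows(
  motion=[
    [[0.066, 0, 0, 0, 0], [0.066, 0, 0, 0, 0], [0.066, 0, 0, 0, 0], [0.066, 0, 0, 0, 0], [0.066, 0, 0, 0, 0], [0.066, 0, 0, -0.02, 0], [0.066, 0, 0, -0.035, 0], [0.066, 0, 0, -0.035, 0], [0.066, 0, 0, -0.03, 0], [0.066, 0, 0, 0, 0]],
  ],
)

```text
time: 7.37
tool_pos: [0.4684, 0.1639, 0.174]
ee_rot: [3.139, 0.013, -3.106]
wrist_force: [0.5, -0.3, 0.4]
width: 0.0659
finger_force: 0.0
```

```bash
python3 -c "from h import *;go(.6504,-.1107,.16,-.045)"
```

```text
t 7.37 tcp [0.4684 0.1639 0.174 ] rot [ 3.139  0.013 -3.106] d [-0.172  -0.2808  0.0155] turn 0.08 len 0.33 j [ 0.22 -0.04  1.56  0.    1.61 -1.38] w 0.0659
```

run_rows(
  motion=[
    [[0.066, 0, 0, 0, 0.08], [0.066, -0.0215, -0.0296, 0, 0], [0.066, -0.0215, -0.0296, 0, 0], [0.066, -0.0215, -0.0296, 0, 0], [0.066, -0.0215, -0.0296, 0, 0], [0.066, -0.0215, -0.0296, 0, 0], [0.066, -0.0215, -0.0296, 0, 0], [0.066, -0.0215, -0.0296, 0, 0], [0.066, -0.0215, -0.0296, 0, 0], [0.066, -0.0215, -0.0296, 0, 0], [0.066, 0, 0, 0, 0], [0.066, 0, 0, 0, 0], [0.066, 0, 0, 0, 0]],
  ],
)

```text
time: 8.45
tool_pos: [0.6455, -0.1113, 0.1652]
ee_rot: [3.14, -0.002, 3.097]
wrist_force: [-0.4, -0.6, -0.8]
width: 0.0664
finger_force: 0.0
```

Run:
```python
from h import *
go(.6504,-.1107,.16,-.045)
s=snapshot("wrist");c=s["color"].copy()
for p in [(.6504+a,-.1107-.045*a,.0615) for a in(-.064,0,.064)]: cv2.circle(c,tuple(int(v) for v in proj(s,p)),3,(0,255,255),-1)
t=cv2.resize(snapshot("top")["color"][150:260,110:370],None,fx=2.15,fy=2.15)
cv2.imwrite("pics/w4.png",np.vstack([c[:350],t[:,:560] if t.shape[1]>=560 else cv2.copyMakeBorder(t,0,0,0,560-t.shape[1],0)]))
```

```text
t 8.45 tcp [ 0.6455 -0.1113  0.1652] rot [ 3.140e+00 -2.000e-03  3.097e+00] d [-0.0049  0.0009  0.0052] turn 0.0 len 0.007 j [-0.26  0.33  1.16  0.    1.65 -1.78] w 0.0664
```

View pics/w4.png

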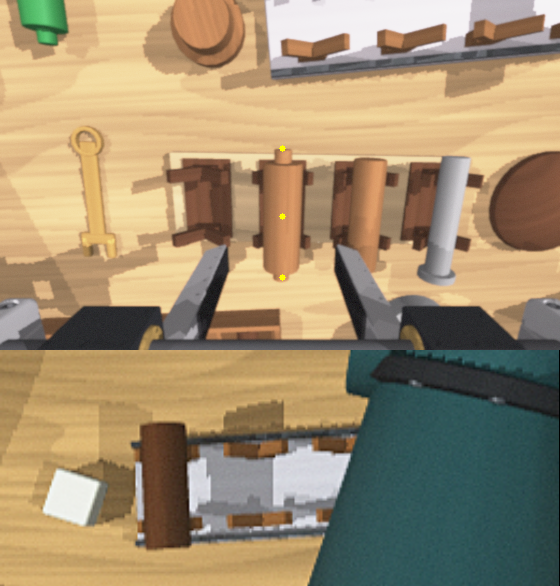

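The wrist crop shows the tenoned mandrel's axis on the markers (282,148) to (282,277), centred between the fingers. The top crop shows the thick one lying in the place next to the block (165,485), block unmoved. Descending on the tenoned one.

run_rows(
  motion=[
    [[0.066, 0, 0.001, 0.03, 0], [0.066, 0, 0, 0.035, 0], [0.066, 0, 0, 0.03, 0], [0.066, 0, 0, 0.018, 0], [0.066, 0, 0, 0.009, 0], [0.066, 0, 0, 0, 0], [0.066, 0, 0, 0, 0]],
  ],
)

```text
time: 9.13
tool_pos: [0.6463, -0.11, 0.0455]
ee_rot: [-3.141, 0.001, 3.098]
wrist_force: [-0.0, 0.6, 0.8]
width: 0.0661
finger_force: 0.0
```

run_rows(
  motion=[
    [[0.03, 0, 0, 0, 0], [0.03, 0, 0, 0, 0], [0.03, 0, 0, 0, 0], [0.03, 0, 0, 0, 0], [0.03, 0, 0, 0, 0], [0.03, 0, 0, 0, 0], [0.03, 0, 0, 0, 0]],
  ],
)

```text
time: 9.72
tool_pos: [0.6465, -0.1107, 0.0453]
ee_rot: [3.141, 0.001, 3.097]
wrist_force: [-0.5, 0.3, 2.8]
width: 0.0356
finger_force: 30.0
```

```bash
python3 -c "from h import *;go(.6455,-.1107,.0425,-.045)"
```

```text
t 9.72 tcp [ 0.6465 -0.1107  0.0453] rot [3.141e+00 1.000e-03 3.097e+00] d [ 0.001  -0.      0.0028] turn -0.0 len 0.003 j [-0.26  0.39  1.32  0.    1.43 -1.78] w 0.0356
```

run_rows(
  motion=[
    [[0.03, 0, 0, -0.02, 0], [0.03, 0, 0, -0.035, 0], [0.03, 0, 0, -0.035, 0], [0.03, 0, 0, -0.02, 0], [0.03, 0, 0, 0, -0.084], [0.03, 0.0222, 0.025, 0, 0], [0.03, 0.0222, 0.025, 0, 0], [0.03, 0.0222, 0.025, 0, 0], [0.03, 0.0222, 0.025, 0, 0], [0.03, 0.0222, 0.025, 0, 0], [0.03, 0.0222, 0.025, 0, 0], [0.03, 0.0222, 0.025, 0, 0], [0.03, 0.0222, 0.025, 0, 0], [0.03, 0, 0, 0, 0], [0.03, 0, 0, 0, 0], [0.03, 0, 0, 0, 0]],
  ],
)

```text
time: 11.05
tool_pos: [0.461, 0.0817, 0.1544]
ee_rot: [-3.141, 0.001, -3.102]
wrist_force: [-0.0, -0.4, -0.6]
width: 0.035
finger_force: 30.0
```

Run:
```python
from h import *
go(.461,.082,.15,.039)
s=snapshot("wrist");c=s["color"].copy()
R=lambda x,y:(.4665+x-.039*y,.042+y+.039*x)
for y in(-.12,-.04,.04,.12):
  for x in(-.032,.032):
    for q in(-.024,0,.024): cv2.circle(c,tuple(int(v) for v in proj(s,(*R(x,y+q),.036+abs(q)))),2,(0,255,255),-1)
cv2.imwrite("pics/w5.png",c)
```

```text
t 11.05 tcp [0.461  0.0817 0.1544] rot [-3.141e+00  1.000e-03 -3.102e+00] d [0.     0.0003 0.0044] turn 0.0 len 0.004 j [ 0.05 -0.08  1.64 -0.    1.58 -1.56] w 0.035
```

View pics/w5.png

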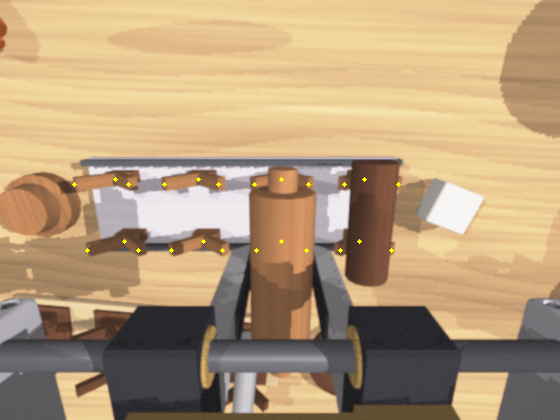

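The tenoned mandrel is above the second place, with the thick one in the first at (370,220) and the block at (450,206). Checking the thick mandrel's lengthwise position, then lowering.

Run:
```python
from h import *
s=snapshot("wrist")
R=lambda x,y:(.4665+x-.039*y,.042+y+.039*x)
E_=s["extrinsics"];print("cam",(-E_[:3,:3].T@E_[:3,3]).round(3))
for x in(-.055,.055):
  for z in(.044,.064,.084): print(x,z,proj(s,(*R(x,.12),z)).round(1))
print("held tenon end", ray(s,(282,170),.1544+.019))
```

```text
cam [0.378 0.078 0.334]
-0.055 0.044 [369.2 155.9]
-0.055 0.064 [375.5 158.5]
-0.055 0.084 [382.7 161.5]
0.055 0.044 [360.6 265.2]
0.055 0.064 [365.7 274.5]
0.055 0.084 [371.5 285.2]
held tenon end [0.40260133 0.07948223 0.1734    ]
```

run_rows(
  motion=[
    [[0.03, 0, 0, 0.02, 0], [0.03, 0, 0, 0.03, 0], [0.03, 0, 0, 0.03, 0], [0.03, 0, 0, 0.016, 0], [0.03, 0, 0, 0.008, 0], [0.03, 0, 0, 0.004, 0], [0.03, 0, 0, 0, 0], [0.03, 0, 0, 0, 0]],
  ],
)

```text
time: 11.82
tool_pos: [0.4622, 0.0817, 0.0475]
ee_rot: [-3.141, 0.003, -3.103]
wrist_force: [-0.2, -0.0, -0.3]
width: 0.0351
finger_force: 30.0
```

The thick one is within 1-2 mm of centre. Finishing the tenoned descent.

run_rows(
  motion=[
    [[0.03, -0.001, 0, 0.002, 0], [0.03, 0, 0, 0.002, 0], [0.03, 0, 0, 0, 0]],
  ],
)

```text
time: 12.07
tool_pos: [0.4637, 0.082, 0.0455]
ee_rot: [-3.141, 0.004, -3.102]
wrist_force: [-2.0, 0.3, 8.4]
width: 0.0353
finger_force: 29.9
```

run_rows(
  motion=[
    [[0.066, 0, 0, 0, 0], [0.066, 0, 0, 0, 0], [0.066, 0, 0, 0, 0], [0.066, 0, 0, 0, 0], [0.066, 0, 0, 0, 0], [0.066, 0, 0, -0.02, 0], [0.066, 0, 0, -0.035, 0], [0.066, 0, 0, -0.035, 0], [0.066, 0, 0, -0.03, 0], [0.066, 0, 0, 0, 0.084], [0.06, -0.0276, -0.0151, 0, 0], [0.06, -0.0276, -0.0151, 0, 0], [0.06, -0.0276, -0.0151, 0, 0], [0.06, -0.0276, -0.0151, 0, 0], [0.06, -0.0276, -0.0151, 0, 0], [0.06, -0.0276, -0.0151, 0, 0], [0.06, -0.0276, -0.0151, 0, 0], [0.06, 0, 0, 0, 0], [0.06, 0, 0, 0, 0], [0.06, 0, 0, 0, 0]],
  ],
)

```text
time: 13.73
tool_pos: [0.6494, -0.0318, 0.1618]
ee_rot: [3.141, -0.002, 3.097]
wrist_force: [-0.3, 0.1, -0.3]
width: 0.0599
finger_force: 0.0
```

Run:
```python
from h import *
go(.651,-.0322,.16,-.045)
s=snapshot("wrist");c=s["color"].copy()
for p in [(.6553+a,-.0322-.045*a,.057) for a in(-.055,0,.055)]+[(.660+a,.0488-.045*a,.053) for a in(-.058,0,.066)]: cv2.circle(c,tuple(int(v) for v in proj(s,p)),3,(0,255,255),-1)
t=cv2.resize(snapshot("top")["color"][150:260,110:370],None,fx=2.15,fy=2.15)
cv2.imwrite("pics/w6.png",np.vstack([c[:350],cv2.copyMakeBorder(t,0,0,0,560-t.shape[1],0)]))
```

```text
t 13.73 tcp [ 0.6494 -0.0318  0.1618] rot [ 3.141e+00 -2.000e-03  3.097e+00] d [-0.0016 -0.0003  0.0018] turn 0.0 len 0.002 j [-0.14  0.32  1.18  0.    1.64 -1.66] w 0.0599
```

View pics/w6.png

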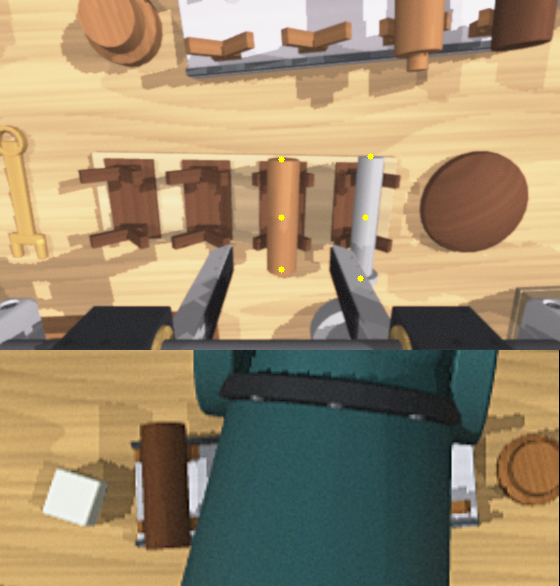

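Plain mandrel: the markers (281,159), (281,217) and (281,269) lie on its axis, midway between the fingers. The arm hides the second place in the top view, but the wrist crop shows the tenoned one lying in its place at (418,25). Grasping the plain one.

run_rows(
  motion=[
    [[0.06, 0, 0, 0.03, 0], [0.06, 0, 0, 0.035, 0], [0.06, 0, 0, 0.03, 0], [0.06, 0, 0, 0.018, 0], [0.06, 0, 0, 0.01, 0], [0.06, 0, 0, 0, 0], [0.06, 0, 0, 0, 0]],
  ],
)

```text
time: 14.42
tool_pos: [0.6501, -0.0317, 0.0406]
ee_rot: [3.142, 0.001, 3.097]
wrist_force: [-0.9, 0.0, 1.2]
width: 0.0599
finger_force: 0.0
```

run_rows(
  motion=[
    [[0.02, 0, 0, 0, 0], [0.02, 0, 0, 0, 0], [0.02, 0, 0, 0, 0], [0.02, 0, 0, 0, 0], [0.02, 0, 0, 0, 0], [0.02, 0, 0, 0, 0], [0.02, 0, 0, 0, 0]],
  ],
)

```text
time: 15.0
tool_pos: [0.6507, -0.0309, 0.0405]
ee_rot: [3.139, 0.002, 3.097]
wrist_force: [0.3, 4.9, 4.3]
width: 0.0291
finger_force: 30.0
```

```bash
python3 -c "from h import *;go(.651,-.0322,.038,-.045)"
```

```text
t 15.0 tcp [ 0.6507 -0.0309  0.0405] rot [3.139e+00 2.000e-03 3.097e+00] d [-0.0004 -0.0013  0.0025] turn 0.0 len 0.003 j [-0.14  0.39  1.34  0.    1.41 -1.66] w 0.0291
```

run_rows(
  motion=[
    [[0.02, 0, 0, -0.02, 0], [0.02, 0, 0, -0.035, 0], [0.02, 0, 0, -0.035, 0], [0.02, 0, 0, -0.02, 0], [0.02, 0, 0, 0, -0.084], [0.02, 0.0265, 0.0058, 0, 0], [0.02, 0.0265, 0.0058, 0, 0], [0.02, 0.0265, 0.0058, 0, 0], [0.02, 0.0265, 0.0058, 0, 0], [0.02, 0.0265, 0.0058, 0, 0], [0.02, 0.0265, 0.0058, 0, 0], [0.02, 0.0265, 0.0058, 0, 0], [0.02, 0, 0, 0, 0], [0.02, 0, 0, 0, 0], [0.02, 0, 0, 0, 0]],
  ],
)

```text
time: 16.25
tool_pos: [0.4636, 0.0006, 0.1496]
ee_rot: [-3.141, 0.001, -3.103]
wrist_force: [0.4, -0.0, -1.5]
width: 0.0298
finger_force: 30.0
```

Run:
```python
from h import *
go(.4635,.002,.15,.039)
s=snapshot("wrist");c=s["color"].copy()
R=lambda x,y:(.4665+x-.039*y,.042+y+.039*x)
for y in(-.12,-.04,.04,.12):
  for x in(-.032,.032):
    for q in(-.024,0,.024): cv2.circle(c,tuple(int(v) for v in proj(s,(*R(x,y+q),.036+abs(q)))),2,(0,255,255),-1)
for x in(-.064,.064): cv2.circle(c,tuple(int(v) for v in proj(s,(*R(x,.04),.0615))),3,(255,255,0),-1)
cv2.imwrite("pics/w7.png",c)
```

```text
t 16.25 tcp [0.4636 0.0006 0.1496] rot [-3.141e+00  1.000e-03 -3.103e+00] d [ 0.      0.0014 -0.0004] turn -0.0 len 0.001 j [-0.12 -0.09  1.66 -0.    1.57 -1.73] w 0.0298
```

View pics/w7.png

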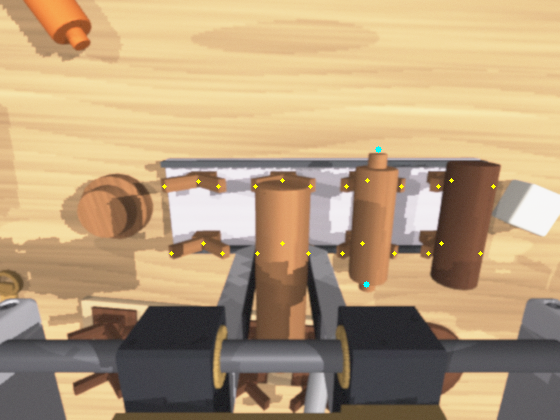

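The tenoned mandrel lies in the second place, within about 3 mm of centre (cyan ends at (378,149) and (366,284) against its tenons). The plain one is above the third place. Lowering.

run_rows(
  motion=[
    [[0.02, 0, 0.001, 0.02, 0], [0.02, 0, 0, 0.03, 0], [0.02, 0, 0, 0.03, 0], [0.02, 0, 0, 0.016, 0], [0.02, 0, 0, 0.008, 0], [0.02, 0, 0, 0.004, 0], [0.02, 0, 0, 0, 0], [0.02, 0, 0, 0.002, 0], [0.02, 0, 0, 0, 0], [0.02, 0, 0, 0, 0]],
  ],
)

```text
time: 17.13
tool_pos: [0.4648, 0.0019, 0.0408]
ee_rot: [-3.141, 0.004, -3.102]
wrist_force: [1.2, -1.2, 0.9]
width: 0.0292
finger_force: 29.9
```

run_rows(
  motion=[
    [[0.02, 0, 0, 0.002, 0], [0.02, 0, 0, 0, 0], [0.02, 0, 0, 0, 0]],
  ],
)

```text
time: 17.38
tool_pos: [0.4649, 0.0018, 0.0406]
ee_rot: [-3.141, 0.005, -3.102]
wrist_force: [-2.4, 0.7, 10.3]
width: 0.0294
finger_force: 29.9
```

run_rows(
  motion=[
    [[0.06, 0, 0, 0, 0], [0.06, 0, 0, 0, 0], [0.06, 0, 0, 0, 0], [0.06, 0, 0, 0, 0], [0.06, 0, 0, 0, 0], [0.06, 0, 0, -0.02, 0], [0.06, 0, 0, -0.035, 0], [0.06, 0, 0, -0.035, 0], [0.06, 0, 0, -0.035, 0], [0.06, 0, 0, 0, 0.084], [0.06, -0.028, 0.0079, 0, 0], [0.06, -0.028, 0.0079, 0, 0], [0.06, -0.028, 0.0079, 0, 0], [0.06, -0.028, 0.0079, 0, 0], [0.06, -0.028, 0.0079, 0, 0], [0.06, -0.028, 0.0079, 0, 0], [0.06, -0.028, 0.0079, 0, 0], [0.06, 0, 0, 0, 0], [0.06, 0, 0, 0, 0], [0.06, 0, 0, 0, 0]],
  ],
)

```text
time: 19.05
tool_pos: [0.6606, 0.0486, 0.1617]
ee_rot: [-3.141, -0.002, 3.097]
wrist_force: [-0.5, -0.1, 0.1]
width: 0.0597
finger_force: 0.0
```

Run:
```python
from h import *
go(.662,.0488,.16,-.045)
s=snapshot("wrist");c=s["color"].copy()
for p in [(.660+a,.0488-.045*a,.053) for a in(-.058,0,.066)]: cv2.circle(c,tuple(int(v) for v in proj(s,p)),3,(0,255,255),-1)
cv2.imwrite("pics/w8.png",c[:350])
```

```text
t 19.05 tcp [0.6606 0.0486 0.1617] rot [-3.141e+00 -2.000e-03  3.097e+00] d [-0.0013  0.0003  0.0017] turn 0.0 len 0.002 j [-0.01  0.35  1.14 -0.    1.65 -1.54] w 0.0597
```

View pics/w8.png

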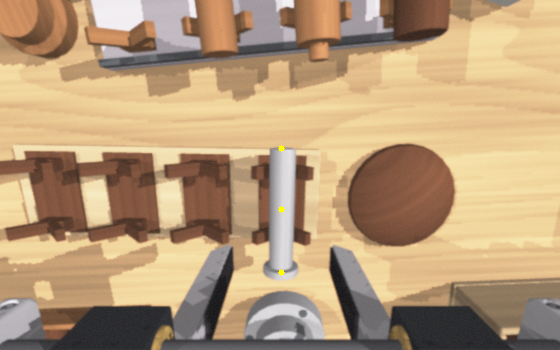

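Flanged mandrel: the markers (281,148), (281,209) and (281,271) fit, and the fingers straddle it clear of the chuck. Descending.

run_rows(
  motion=[
    [[0.06, -0.002, 0, 0.03, 0], [0.06, 0, 0, 0.035, 0], [0.06, 0, 0, 0.03, 0], [0.06, 0, 0, 0.02, 0], [0.06, 0, 0, 0.012, 0], [0.06, 0, 0, 0, 0], [0.06, 0, 0, 0, 0]],
  ],
)

```text
time: 19.68
tool_pos: [0.6631, 0.0483, 0.0364]
ee_rot: [3.142, 0.001, 3.097]
wrist_force: [0.7, 0.8, -0.3]
width: 0.0598
finger_force: 0.0
```

run_rows(
  motion=[
    [[0.015, 0, 0, 0, 0], [0.015, 0, 0, 0, 0], [0.015, 0, 0, 0, 0], [0.015, 0, 0, 0, 0], [0.015, 0, 0, 0, 0], [0.015, 0, 0, 0, 0], [0.015, 0, 0, 0, 0], [0.015, 0, 0, 0, 0]],
  ],
)

```text
time: 20.35
tool_pos: [0.6635, 0.0485, 0.0359]
ee_rot: [3.141, 0.001, 3.097]
wrist_force: [0.3, 0.8, 2.0]
width: 0.0229
finger_force: 30.0
```

```bash
python3 -c "from h import *;go(.662,.0488,.034,-.045)"
```

```text
t 20.35 tcp [0.6635 0.0485 0.0359] rot [3.141e+00 1.000e-03 3.097e+00] d [0.0016 0.0002 0.0019] turn 0.0 len 0.002 j [-0.01  0.42  1.3   0.    1.42 -1.54] w 0.0229
```

run_rows(
  motion=[
    [[0.015, 0, 0, -0.015, 0], [0.015, 0, 0, -0.03, 0], [0.015, 0, 0, -0.035, 0], [0.015, 0, 0, -0.03, 0], [0.015, 0, 0, 0, -0.084], [0.015, 0.0242, -0.0149, 0, 0], [0.015, 0.0242, -0.0149, 0, 0], [0.015, 0.0242, -0.0149, 0, 0], [0.015, 0.0242, -0.0149, 0, 0], [0.015, 0.0242, -0.0149, 0, 0], [0.015, 0.0242, -0.0149, 0, 0], [0.015, 0.0242, -0.0149, 0, 0], [0.015, 0.0242, -0.0149, 0, 0], [0.015, 0, 0, 0, 0], [0.015, 0, 0, 0, 0], [0.015, 0, 0, 0, 0]],
  ],
)

```text
time: 21.68
tool_pos: [0.4745, -0.0779, 0.1449]
ee_rot: [3.141, -0.0, -3.103]
wrist_force: [0.2, 0.4, -3.0]
width: 0.0233
finger_force: 30.0
```

Run:
```python
from h import *
go(.4737,-.078,.145,.039)
s=snapshot("wrist");c=s["color"].copy()
R=lambda x,y:(.4665+x-.039*y,.042+y+.039*x)
for x in(-.032,.032):
  for q in(-.024,0,.024): cv2.circle(c,tuple(int(v) for v in proj(s,(*R(x,-.12+q),.036+abs(q)))),2,(0,255,255),-1)
for y,h in((-.04,.055),(.04,.064)):
  for x in(-h,h): cv2.circle(c,tuple(int(v) for v in proj(s,(*R(x,y),.0615 if y>0 else .057))),3,(255,255,0),-1)
cv2.imwrite("pics/w9.png",c)
```

```text
t 21.68 tcp [ 0.4745 -0.0779  0.1449] rot [ 3.141 -0.    -3.103] d [ 0.0008 -0.0001 -0.0001] turn -0.0 len 0.001 j [-0.28 -0.05  1.63  0.    1.56 -1.89] w 0.0233
```

View pics/w9.png

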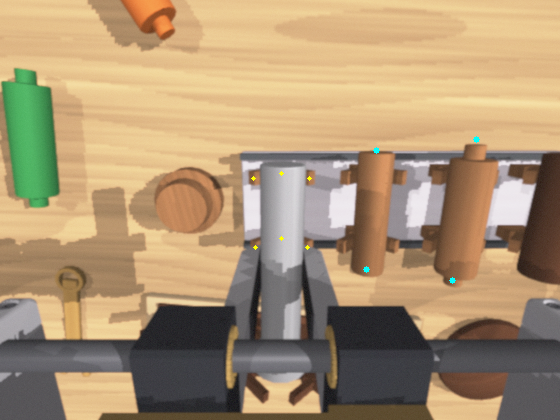

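The flanged mandrel is above the fourth place, centred on the V marks (281,174) and (281,238). The plain and tenoned mandrels match their predicted ends. Lowering.

```bash
python3 -c "
from h import *
print(ray(snapshot('wrist'),(282,168),.164))"
```

```text
[ 0.41514396 -0.07980002  0.164     ]
```

run_rows(
  motion=[
    [[0.015, 0.001, 0, 0.02, 0], [0.015, 0, 0, 0.03, 0], [0.015, 0, 0, 0.03, 0], [0.015, 0, 0, 0.016, 0], [0.015, 0, 0, 0.008, 0], [0.015, 0, 0, 0.004, 0], [0.015, 0, 0, 0, 0], [0.015, 0, 0, 0.002, 0], [0.015, 0, 0, 0, 0], [0.015, 0, 0, 0, 0]],
  ],
)

```text
time: 22.62
tool_pos: [0.475, -0.0783, 0.0368]
ee_rot: [-3.141, 0.003, -3.102]
wrist_force: [0.7, -0.5, -3.3]
width: 0.0234
finger_force: 30.0
```

run_rows(
  motion=[
    [[0.015, 0, 0, 0.002, 0], [0.015, 0, 0, 0, 0], [0.015, 0, 0, 0.001, 0], [0.015, 0, 0, 0, 0], [0.015, 0, 0, 0, 0]],
  ],
)

```text
time: 23.03
tool_pos: [0.4751, -0.0782, 0.0362]
ee_rot: [-3.141, 0.004, -3.102]
wrist_force: [-4.3, 3.5, 11.0]
width: 0.0233
finger_force: 30.0
```

run_rows(
  motion=[
    [[0.05, 0, 0, 0, 0], [0.05, 0, 0, 0, 0], [0.05, 0, 0, 0, 0], [0.05, 0, 0, 0, 0], [0.05, 0, 0, 0, 0], [0.05, 0, 0, -0.02, 0], [0.05, 0, 0, -0.035, 0], [0.05, 0, 0, -0.035, 0], [0.05, 0, 0, -0.04, 0], [0.05, 0, -0.035, -0.01, 0], [0.05, 0, -0.035, 0, 0], [0.05, 0, -0.035, 0, 0], [0.05, 0, -0.035, 0, 0], [0.05, 0, -0.035, 0, 0], [0.05, 0, -0.035, 0, 0], [0.05, 0, -0.035, 0, 0], [0.05, 0, 0, 0, 0], [0.05, 0, 0, 0, 0]],
  ],
)

```text
time: 24.53
tool_pos: [0.4826, -0.3244, 0.1713]
ee_rot: [3.14, -0.001, -3.105]
wrist_force: [0.8, -0.4, 0.7]
width: 0.0498
finger_force: 0.0
```

Run:
```python
from h import *
s=snapshot("top");c=cv2.resize(s["color"][150:260,120:380],None,fx=3,fy=3,interpolation=cv2.INTER_CUBIC)
R=lambda x,y:(.4665+x-.039*y,.042+y+.039*x)
for y,h,a,b,z in((-.12,-.058,-.058,.066,.053),(-.04,0,-.055,.055,.057),(.04,0,-.064,.064,.0615),(.12,0,-.055,.055,.064)):
  for x in(a,b): cv2.circle(c,tuple(int(v) for v in (proj(s,(*R(x,y),z))-[120,150]+.5)*3),2,(255,255,0),-1)
cv2.imwrite("pics/t9.png",c)
w=s["color"].astype(int);m=((w.min(2)>150)).astype(np.uint8);n,l,st,ce=cv2.connectedComponentsWithStats(m[190:245,110:170])
print([(ce[i]+[110,190]).tolist() for i in range(1,n) if st[i][4]>100])
```

```text
[[142.27039627039628, 217.94172494172494]]
```

View pics/t9.png

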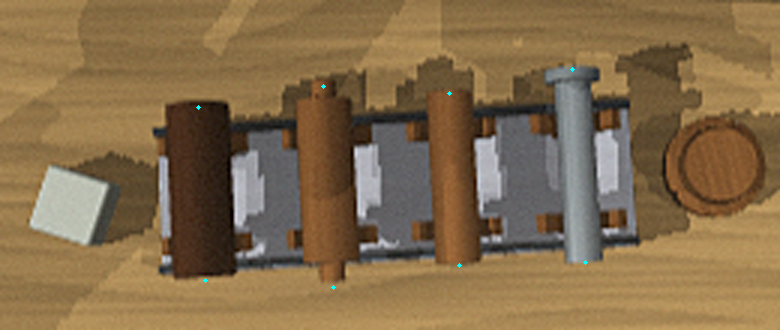

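All four lie in both Vs, in order from the block: thick (200,190), tenoned (327,185), plain (455,178), flanged (578,165). Ends are within about 3 mm of centred, and the block is unmoved at (142.3,217.9). Handing in.

```bash
python3 -c "from bench import *;print(close_job())"
```

```text
the job is handed in; nothing more can be done
None
```

I handed the job in at about 25 s with all four mandrels in the rack, in order from the block: thick, tenoned, plain, flanged. In the last picture each lay in both Vs within about 3 mm of centre and the block had not moved. The hand-in returned no verdict.

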